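Turn over the hot stamping die with the spatula

TASK

The brass stamping die has just come out of the foil press and lies face down on the iron plate, too hot to touch. Take the spatula from its rest and turn the die over with it, so that the die lies flat on the iron plate with its raised hat design facing up; then lay the spatula back in its rest, blade in the tray and handle in the notch. Keep the gripper and arm off the hot die, do not let it drop off the plate, and leave the matchbox, bottle and tin where they are.

Things in the scene. Friction and masses are not known exactly. Their poses are not given: they have to be found in the camera images.
- die: Square brass die, 0.19 kg: plate 64 x 64 x 5 mm, on its face a design (frame 46 x 46 mm, hat inside) 3 mm proud. Starts face down on the design: its 9 mm margin overhangs all round, 3 mm gap below. Origin: centre of the design's outer surface (8 mm above the iron plate once turned over); z from face to plain back (up at the start, down when turned over); x, y parallel to the edges.
- plate: Fixed cast-iron plate on feet, 220 (x) x 200 (y) mm, flat top without a rim, 60 mm above the bench. The top slab is 18 mm thick, the ribs under it are set in 25 mm. A die levered up at one edge turns about its far edge on this surface without sliding. Origin: on the bench under its centre; z up.
- spatula: Cranked spatula, 0.12 kg, lying in its rest. Stiff flat steel blade 70 x 55 x 1.5 mm (x -35 to 35); behind it a crank rises to a straight wooden handle (x -180 to -65), 20 mm wide, 18 mm high, parallel to the blade, its centre line 38 mm above the blade's underside. Origin: centre of the blade's underside; x from the handle to the blade's front edge, z up.
- spatula_edge (a point): Middle of the blade's front edge, underside (35 mm ahead of the spatula's origin).
- spatula_grip (a point): Good place to grip, on the handle's centre line (95 mm behind and 38 mm above the spatula's origin); pinch across the 20 mm width. Axes as the spatula's.
- spatula_butt (a point): Point on the handle's centre line near its rear end (160 mm behind and 38 mm above the spatula's origin); it lies in the notch when the spatula is in its rest.
- rest: Fixed metal tray, x -185 to 60 mm, 94 mm wide, floor 3 mm above the bench, edges folded up to 9 mm. 160 mm behind the origin stands an upright, 6 mm thick, with a notch 36 mm wide for the handle: notch floor 32 mm, cheeks 51 mm above the bench. Origin on the bench; z up. In place, the spatula's origin is 3 mm above this origin, x axes agree.
- matchbox: Bystander: large matchbox 66 x 112 x 24 mm, loose on the bench. Origin: centre of its underside.
- spray_bottle: Bystander: clear plastic bottle, diameter 58 mm, height 160 mm, loose. Origin: centre of its underside.
- wax_tin: Bystander: round steel tin, diameter 77 mm, height 34 mm, loose. Origin: centre of its underside.
Not all that is in view belongs to the job. Of the things like the die, leave any that is grey or red; of the rest the larger one is meant.

How it is judged:
By the outcome, as a careful person would: the job done as asked, in the order asked, and still so for the second after the job is handed in, with the robot touching nothing.
It also fails if it takes over 58 s, if anything falls off the work surface, if the arm or the gripper's body presses on something with over 40 N, if the wrist force passes 120 N, or if a joint passes its speed limit or range.

ROBOT

A 6-joint arm with a two-finger parallel gripper is mounted at the origin on the work surface. World frame = base frame: x ahead of the robot, y to its left, z up, the work surface at z = 0. Lengths are in m, angles in rad, forces in N, time in s.
With the tool pointing down it reaches from about 0.375 to 0.9 m from the base axis. Payload 3.1 kg.
Tool frame: the origin (TCP) lies midway between the tips of the shut fingers; the grasp point (between the pads) lies manip.grip_depth behind it (manip.grip_depth is the distance from the TCP to the grasp point, in m); z points along the fingers, y is the direction in which the jaws open and shut (so a half turn about z gives the same grasp; the last joint's range is limited). The gripper opens to 85 mm and grips with 20 to 120 N. Pads are 22 mm wide; open, the fingers measure 114 mm over their backs; the gripper's body (76 mm by 85 mm) begins 54 mm behind the grasp point. The pads swing forward as they close: fully open they stand 13 mm farther back than shut.
Start: joints at [1.058, 0.527, 1.433, -0, 1.181, -0.178], TCP at [0.205, 0.59, 0.231] pointing down, gripper open.
Joint ranges: [-3.08, 3.08], [-0.75, 2.2], [0.22, 2.44], [-1.43, 4.57], [0, 2.65], [-2.85, 2.85]. Speed limits (rad/s): [2.79, 2.79, 3.14, 3.14, 3.14, 3.14].

INTERFACE

Orientations are given as a unit quaternion [x, y, z, w].
In Python, from station import manip, vision gives the robot as it stands.
- The arm moves only by the shell command python3 -m crank 'ROWS' [FORCE]. ROWS is JSON, a list of rows, each an object with "grip": the closure, from 0 (fully open) to 1 (shut); "offset": the shift along the tool's x, y, z in mm, a list of three; "angular": the turn, a rotation vector about the tool's x, y, z in degrees, a list of three. A call has 1 to 10 rows; each row is the pose to reach, as a shift and turn from the pose commanded when the call began, along the tool's axes at that moment; what a row does not reach only later rows make up. A row lasts 1/10 s, in which the tool goes at most 50 mm and 8.59 degrees, less where a joint would pass 70% of its speed; a pose out of reach is approached as far as the arm can. A call with a gripper value outside its range is refused whole. The fingers move at their own pace and stop on an object; FORCE is the grip in N (left out, the last holds). Time passes only in rows, so rows that repeat a pose let the fingers close. It gives the time, the measured TCP pose, the force and the opening at its end, in the units of the state.
- manip.sense(): the state, without advancing time (a new reading comes with each control period).
- vision.snapshot(name): name is "scene" or "top" or "wrist"; returns a dict with "pixels" (480x640x3 uint8, red, green, blue), "intrinsics" (3x3 intrinsics, pixels), "R" (3x3) and "t" (3): a world point X has camera coordinates R X + t. Camera axes: x right, y down, z forward; pixel columns grow to the right and rows downward; lengths in m; the calibration is good to about 2 mm. A picture is of the moment at which its call begins. There is no depth.
- manip.sign_off(): hands the job in, once; it reports no verdict.
The state is a dict: "t": time; "q": joint angles; "qd": joint speeds; "tau": joint torques, N m; "tcp_pos": TCP position; "tool_rot": TCP orientation; "force": force on the tool from outside, world axes, zero at the start; "ft_torque": the same for the moment, N m; "finger_gap": opening from 0.0 (shut) to 1.0 (fully open).
Only numpy, scipy, OpenCV 4.12 (cv2) and the standard library are available. Lean on these libraries where they do the work, as an engineer would, in place of code of your own. Each camera call takes 0.05 s, during which the arm holds its last target.

## Working session

There is one attempt and no reset: what is moved stays moved. The work goes in short steps, Python scripts to look and compute and a shell command to move; the robot and the scene stay as the last step left them, time stands still between calls to the robot, and variables do not carry over. Pictures are saved under pics/ and viewed, and the job is handed in when it is done.

```bash
mkdir -p pics; ls; python3 - <<'E'
from station import manip, vision
import cv2
print(manip.grip_depth, manip.sense())
for n in ["scene","top","wrist"]:
    s=vision.snapshot(n); cv2.imwrite(f"pics/{n}0.png",s["pixels"][:,:,::-1]); print(n,s["intrinsics"],s["R"],s["t"])
E
```

```text
pics
0.0187 {'t': 0.0, 'q': array([ 1.05847658e+00,  5.28496455e-01,  1.43394094e+00,  7.29770194e-06,
        1.18136491e+00, -1.78521204e-01]), 'qd': array([ 7.65480301e-04,  1.22402546e-03,  7.15374108e-04, -2.08099283e-05,
        9.45604316e-04,  1.35153655e-04]), 'tau': array([-1.71470776e-03, -4.42353880e+01, -1.78021431e+01, -3.06536376e-04,
        8.55407445e-03,  3.94737523e-07]), 'tcp_pos': array([0.20439162, 0.58986422, 0.23030271]), 'tool_rot': array([ 1.66126780e-01,  9.86103784e-01, -1.03842371e-03, -3.77259987e-04]), 'force': array([-0.09033007, -0.22113879, -0.14019662]), 'ft_torque': array([-0.02139417, -0.0243598 , -0.00022119]), 'finger_gap': 1.0030670451359893}
scene [[590.12691623   0.         330.24196397]
 [  0.         590.12691623 233.75523122]
 [  0.           0.           1.        ]] [[-0.25329999  0.96726103 -0.01565954]
 [ 0.73898156  0.18302251 -0.64838955]
 [-0.6242959  -0.17580918 -0.76114766]] [ 0.14065974 -0.35218307  1.81532629]
top [[507.72096667   0.         317.86421963]
 [  0.         507.72096667 239.41987181]
 [  0.           0.           1.        ]] [[-0.02711931 -0.99960551 -0.00730566]
 [-0.9900994   0.02786687 -0.13757405]
 [ 0.13772337  0.00350242 -0.99046454]] [0.0323795  0.5382472  1.08734188]
wrist [[334.90758271   0.         323.24297732]
 [  0.         334.90758271 237.74100667]
 [  0.           0.           1.        ]] [[ 0.32785301  0.94472803 -0.00115947]
 [ 0.9120835  -0.31620392  0.26099571]
 [ 0.24620333 -0.08662576 -0.96533926]] [-0.62395726 -0.03453654  0.37716132]
```

View pics/scene0.png

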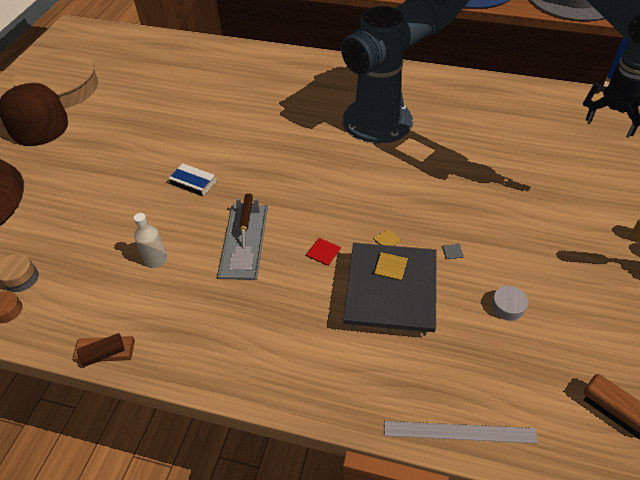

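View pics/top0.png

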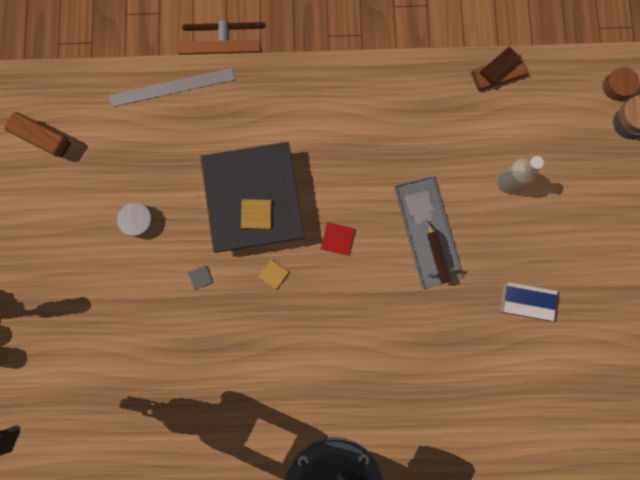

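View pics/wrist0.png

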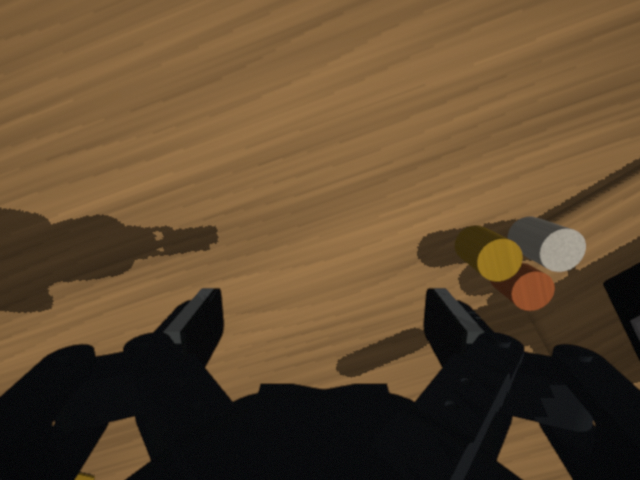

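The top view shows the die on the plate at (256,214) with plate corners at about (202,156), (291,144), (302,240) and (215,251). The rest and spatula are at about (428,232), with the blade toward the top of the image and the handle toward the robot. Next I'll enlarge the crops.

```bash
python3 - <<'E'
import cv2
a=cv2.imread("pics/top0.png"); b=cv2.imread("pics/scene0.png")
c1=cv2.resize(a[135:265,195:315],None,fx=4.5,fy=4.5,interpolation=cv2.INTER_CUBIC)
cv2.imwrite("pics/c1.png",c1)
c2=cv2.resize(a[170:295,385:470],None,fx=4.5,fy=4.5,interpolation=cv2.INTER_CUBIC)
cv2.imwrite("pics/c2.png",c2)
c3=cv2.resize(b[185:345,210:450],None,fx=3.3,fy=3.3,interpolation=cv2.INTER_CUBIC)
cv2.imwrite("pics/c3.png",c3)
E
```

```text
(no output)
```

View pics/c1.png

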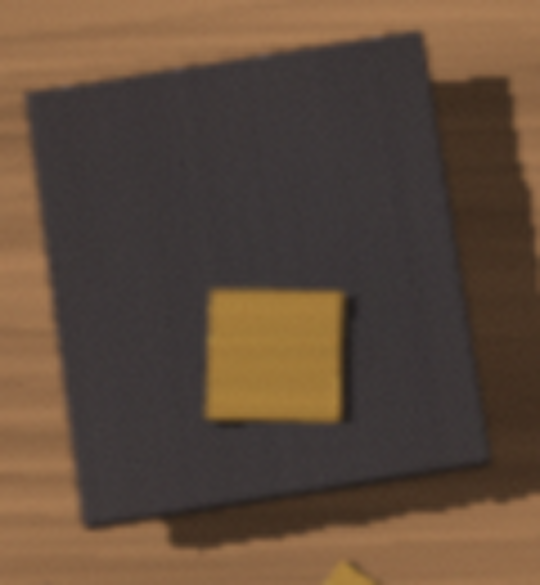

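View pics/c2.png

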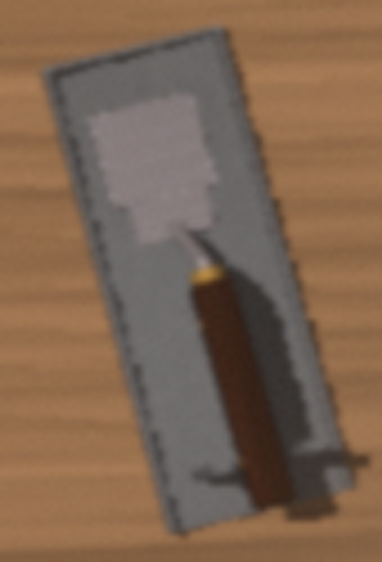

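View pics/c3.png

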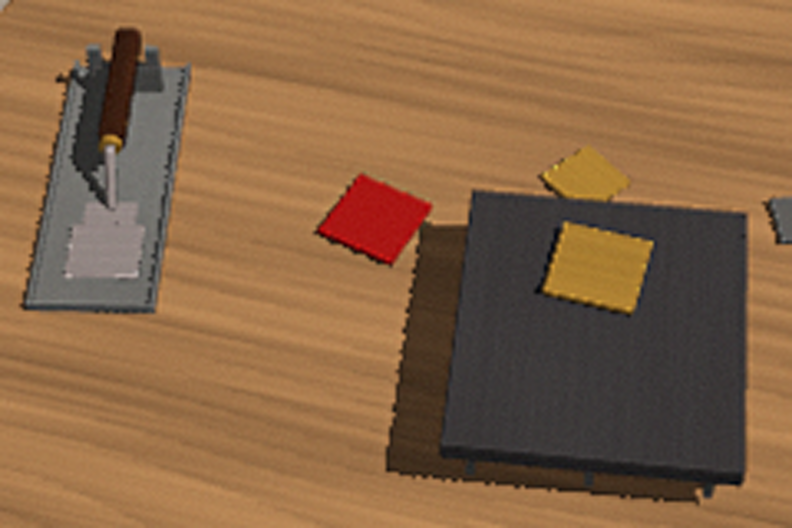

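```bash
cat > h.py <<'E'
import numpy as np
from scipy.optimize import least_squares
from scipy.spatial.transform import Rotation as Rn
def ray(s,uv,z):
    K,R,t=s["intrinsics"],np.array(s["R"]),np.array(s["t"])
    d=R.T@np.linalg.inv(K)@np.array([uv[0],uv[1],1.]); c=-R.T@t
    return c+d*(z-c[2])/d[2]
def proj(s,X):
    c=(np.array(s["R"])@np.atleast_2d(X).T).T+s["t"]; p=(s["intrinsics"]@c.T).T
    return p[:,:2]/p[:,2:]
def up(pts,f,off): return (np.array(pts)+.5)/f-.5+np.array(off)
E
python3 - <<'E'
from h import *
from station import vision
T=vision.snapshot("top"); S=vision.snapshot("scene")
def go(name,pts,f,off,s,z):
    P=np.array([ray(s,p,z) for p in up(pts,f,off)])
    e=np.roll(P,-1,0)-P
    print(name,"c",P.mean(0).round(4),"len",np.linalg.norm(e,axis=1).round(4),"ang",np.degrees(np.arctan2(e[:,1],e[:,0])).round(1)); 
go("plate T",[(27,93),(422,32),(487,462),(90,526)],4.5,(195,135),T,.06)
go("die T",[(211,291),(344,290),(341,422),(206,418)],4.5,(195,135),T,.068)
go("rest T",[(45,72),(225,28),(355,485),(178,533)],4.5,(385,170),T,.009)
go("blade T",[(88,117),(195,97),(217,175),(107,205)],4.5,(385,170),T,.0045)
go("handle T(top z .05)",[(192,287),(223,278),(292,500),(256,510)],4.5,(385,170),T,.05)
go("plate S",[(472,190),(747,213),(743,473),(443,448)],3.3,(210,185),S,.06)
go("die S",[(567,223),(653,240),(630,313),(545,290)],3.3,(210,185),S,.068)
go("rest S",[(190,68),(155,310),(25,307),(68,62)],3.3,(210,185),S,.009)
go("blade S",[(65,278),(68,225),(147,222),(138,275)],3.3,(210,185),S,.0045)
for n,uv,z in [("matchbox",(530,302),.024),("bottle",(537,162),.16),("tin",(135,220),.034),("red",(338,239),.008),("brass2",(274,275),.008)]: print(n,ray(T,uv,z).round(3))
E
```

```text
plate T c [0.6367 0.1605 0.06  ] len [0.1976 0.2179 0.1935 0.2187] ang [ -82.6 -172.8   97.6    8.3]
die T c [0.5953 0.1505 0.068 ] len [0.0645 0.0647 0.065  0.0623] ang [-91.2 177.9  86.7  -2.6]
rest T c [ 0.5551 -0.2355  0.009 ] len [0.0955 0.2411 0.0919 0.2429] ang [ -77.6 -167.8  103.5   13. ]
blade T c [ 0.6225 -0.2157  0.0045] len [0.056  0.0419 0.0585 0.0466] ang [ -80.9 -167.8  103.8    9.1]
handle T(top z .05) c [ 0.4913 -0.2429  0.05  ] len [0.0158 0.1119 0.0181 0.1117] ang [ -75.4 -166.2  103.8   12.7]
plate S c [0.6389 0.1673 0.06  ] len [0.1989 0.2181 0.1953 0.2209] ang [  97.7    7.4  -81.4 -171.7]
die S c [0.5958 0.1571 0.068 ] len [0.062  0.0669 0.0608 0.0621] ang [ 89.6  -3.8 -94.8 177.3]
rest S c [ 0.5599 -0.2275  0.009 ] len [0.2415 0.0954 0.2457 0.1001] ang [  12.6  -77.6 -166.4  100. ]
blade S c [ 0.6216 -0.2101  0.0045] len [0.0504 0.0599 0.0504 0.0541] ang [-161.6  106.7   11.9  -73.1]
matchbox [ 0.389 -0.445  0.024]
bottle [ 0.666 -0.427  0.16 ]
tin [0.595 0.426 0.034]
red [ 0.543 -0.028  0.008]
brass2 [0.465 0.119 0.008]
```

```bash
cat >> h.py <<'E'
from station import manip, vision
def plan(pos,jawyaw,pitch=0.,grasp=False,roll=0.):
    """jaw(y) yaw deg; tool z down; spatula x axis = jaw yaw - (-90). pitch>0: blade front up."""
    st=manip.sense(); R0=Rn.from_quat(st["tool_rot"])
    a=np.radians(jawyaw); y=np.array([np.cos(a),np.sin(a),0]); z=np.array([0,0,-1.]); x=np.cross(y,z)
    R=Rn.from_matrix(np.c_[x,y,z])
    # spatula x = tool x in option B (tool x at jawyaw+90)
    R=R*Rn.from_rotvec([0,np.radians(pitch),0]) if pitch else R
    p=np.array(pos)
    if grasp: p=p+R.apply([0,0,manip.grip_depth])
    off=R0.inv().apply(p-st["tcp_pos"])*1000
    rv=(R0.inv()*R).as_rotvec(degrees=True)
    print("t",round(st["t"],2),"tcp",st["tcp_pos"].round(4),"off",off.round(1),"ang",rv.round(2),"F",np.round(st["force"],1))
def spose():
    """spatula frame if held nominally: tip/edge point, from TCP"""
    st=manip.sense(); R=Rn.from_quat(st["tool_rot"])
    g=st["tcp_pos"]-R.apply([0,0,manip.grip_depth])
    tip=g+R.apply([0.130,0,0.038])
    ax=R.apply([1,0,0])
    print("t",round(st["t"],2),"tip",tip.round(4),"dir",ax.round(4),"yaw",np.degrees(np.arctan2(ax[1],ax[0])).round(2),"pitch",np.degrees(np.arcsin(ax[2])).round(2),"F",np.round(st["force"],1),"M",np.round(st["ft_torque"],2),"gap",round(st["finger_gap"],3),"q6",st["q"].round(2))
E
python3 -c "
from h import *
plan([0.527,-0.237,0.20],-77.2)"
```

```text
t 0.25 tcp [0.2046 0.5902 0.2308] off [-575.7 -675.9   31.4] ang [-4.0000e-02  7.0000e-02  1.4807e+02] F [ 0.2  0.1 -0.3]
```

```bash
R='{"grip":0,"offset":[-575.7,-675.9,31.4],"angular":[0,0,148]}'; python3 -m crank '[{"grip":0,"offset":[-575,-676,20],"angular":[0,0,148]},{"grip":0,"offset":[-575,-676,20],"angular":[0,0,148]},{"grip":0,"offset":[-575,-676,20],"angular":[0,0,148]},{"grip":0,"offset":[-575,-676,20],"angular":[0,0,148]},{"grip":0,"offset":[-575,-676,20],"angular":[0,0,148]},{"grip":0,"offset":[-575,-676,20],"angular":[0,0,148]},{"grip":0,"offset":[-575,-676,20],"angular":[0,0,148]},{"grip":0,"offset":[-575,-676,20],"angular":[0,0,148]},{"grip":0,"offset":[-575,-676,20],"angular":[0,0,148]},{"grip":0,"offset":[-575,-676,20],"angular":[0,0,148]}]' 60
python3 -c "
from h import *
plan([0.527,-0.237,0.20],-77.2)"
```

```text
t: 1.25
tcp_pos: [0.3865, 0.1228, 0.2203]
tool_rot: [0.796, 0.606, 0.0, 0.0]
force: [0.7, 0.5, 0.5]
finger_gap: 0.999
t 1.25 tcp [0.3865 0.1228 0.2203] off [-309.4  231.1   20.4] ang [ 3.000e-02 -5.000e-02  6.178e+01] F [0.7 0.5 0.5]
```

```bash
python3 -m crank '[{"grip":0,"offset":[-309,231,20],"angular":[0,0,61.8]},{"grip":0,"offset":[-309,231,20],"angular":[0,0,61.8]},{"grip":0,"offset":[-309,231,20],"angular":[0,0,61.8]},{"grip":0,"offset":[-309,231,20],"angular":[0,0,61.8]},{"grip":0,"offset":[-309,231,20],"angular":[0,0,61.8]},{"grip":0,"offset":[-309,231,20],"angular":[0,0,61.8]},{"grip":0,"offset":[-309,231,20],"angular":[0,0,61.8]},{"grip":0,"offset":[-309,231,20],"angular":[0,0,61.8]},{"grip":0,"offset":[-309,231,20],"angular":[0,0,61.8]}]'
python3 - <<'E'
from h import *; import cv2
plan([0.527,-0.237,0.20],-77.2)
s=vision.snapshot("wrist"); cv2.imwrite("pics/w1.png",s["pixels"][:,:,::-1]); np.savez("w1.npz",**s)
E
```

```text
t: 2.15
tcp_pos: [0.531, -0.2395, 0.1999]
tool_rot: [0.994, 0.112, 0.002, 0.002]
force: [0.1, 0.6, 1.0]
finger_gap: 1.004
t 2.15 tcp [ 0.531  -0.2395  0.1999] off [-3.3 -3.3 -0.1] ang [ 0.25 -0.15  0.06] F [0.1 0.6 1. ]
```

View pics/w1.png

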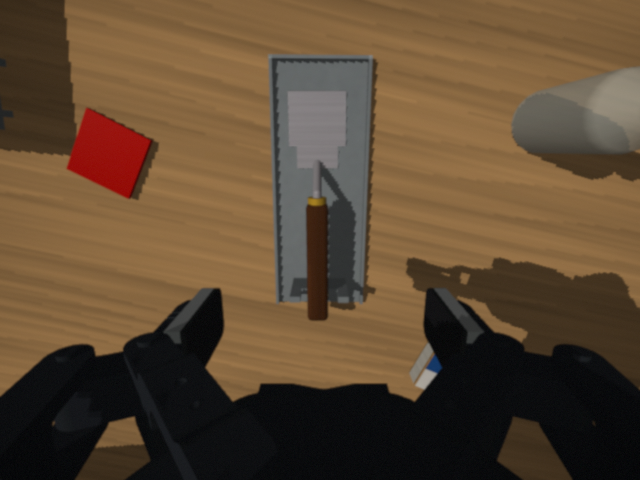

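The wrist view shows the handle at columns 307–327, rows 204–319, and rest corners at about (270,56), (374,56), (364,300) and (277,301). The spatula is nearly aligned with the image columns.

```bash
python3 - <<'E'
from h import *
s=dict(np.load("w1.npz"))
for n,pts,z in [("rest",[(270,56),(374,56),(364.5,301),(276.5,301)],.009),("handletop",[(306.5,205),(327,205),(328,319),(308,319)],.050),("blade",[(288,92),(346,91),(345.5,147),(288.5,147)],.0045),("red",[(86,108),(153,138),(131,197),(67,167)],.008)]:
    P=np.array([ray(s,p,z) for p in pts]); e=np.roll(P,-1,0)-P
    print(n,P.mean(0).round(4),np.linalg.norm(e,axis=1).round(4),np.degrees(np.arctan2(e[:,1],e[:,0])).round(1))
    if n=="handletop": print("front",P[:2].mean(0),"rear",P[2:].mean(0))
E
```

```text
rest [ 0.5571 -0.2329  0.009 ] [0.0935 0.24   0.0952 0.2397] [ -77.1 -167.4  102.7   12.2]
handletop [ 0.494  -0.2437  0.05  ] [0.018  0.1107 0.0193 0.1107] [ -77.2 -166.5  102.7   12.9]
front [ 0.54790447 -0.23106452  0.05      ] rear [ 0.44010312 -0.25632272  0.05      ]
blade [ 0.6206 -0.2145  0.0045] [0.0542 0.0505 0.0554 0.0496] [ -76.2 -166.7  102.8   11.9]
red [ 0.5459 -0.0261  0.008 ] [0.0647 0.0635 0.0649 0.0608] [-101.6  165.5   76.   -14.7]
```

```bash
python3 -c "
from h import *
plan([0.523,-0.2387,0.041],-77.1,grasp=True)"
```

```text
t 2.2 tcp [ 0.5293 -0.2364  0.1996] off [ -6.8   0.8 177.3] ang [ 0.03 -0.03  0.06] F [-0.4  0.6 -0.3]
```

```bash
python3 -m crank '[{"grip":0,"offset":[-6.8,0.8,50],"angular":[0,0,0]},{"grip":0,"offset":[-6.8,0.8,100],"angular":[0,0,0]},{"grip":0,"offset":[-6.8,0.8,145],"angular":[0,0,0]},{"grip":0,"offset":[-6.8,0.8,177],"angular":[0,0,0]},{"grip":0,"offset":[-6.8,0.8,177],"angular":[0,0,0]},{"grip":0,"offset":[-6.8,0.8,177],"angular":[0,0,0]}]'
python3 - <<'E'
from h import *; import cv2
plan([0.523,-0.2387,0.041],-77.1,grasp=True)
s=vision.snapshot("wrist"); cv2.imwrite("pics/w2.png",s["pixels"][:,:,::-1]); np.savez("w2.npz",**s)
E
```

```text
t: 2.8
tcp_pos: [0.522, -0.2351, 0.0233]
tool_rot: [0.993, 0.115, -0.0, -0.001]
force: [0.1, 0.6, 0.2]
finger_gap: 1.001
t 2.8 tcp [ 0.522  -0.2351  0.0233] off [0.1 3.8 1. ] ang [-0.06  0.05  0.3 ] F [0.1 0.6 0.2]
```

View pics/w2.png

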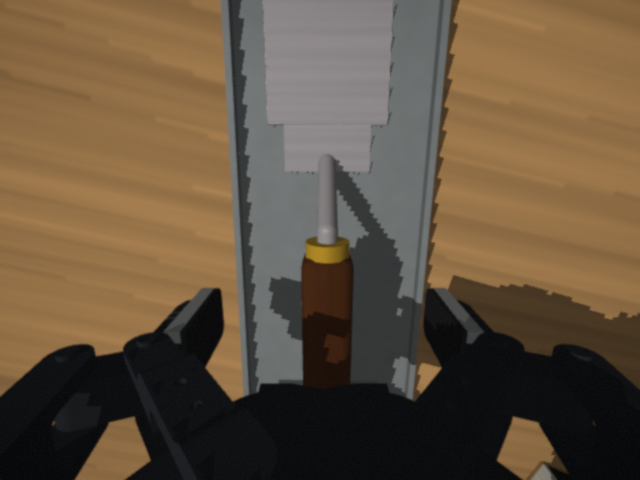

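```bash
python3 -m crank '[{"grip":0,"offset":[0,1.5,0.5],"angular":[0,0,0]},{"grip":0.5,"offset":[0,1.5,0.5],"angular":[0,0,0]},{"grip":1,"offset":[0,1.5,0.5],"angular":[0,0,0]},{"grip":1,"offset":[0,1.5,0.5],"angular":[0,0,0]},{"grip":1,"offset":[0,1.5,0.5],"angular":[0,0,0]},{"grip":1,"offset":[0,1.5,0.5],"angular":[0,0,0]},{"grip":1,"offset":[0,1.5,0.5],"angular":[0,0,0]},{"grip":1,"offset":[0,1.5,0.5],"angular":[0,0,0]}]' 110
python3 - <<'E'
from h import *
spose()
E
```

```text
t: 3.65
tcp_pos: [0.5227, -0.2377, 0.0231]
tool_rot: [0.993, 0.114, 0.0, 0.0]
force: [-0.6, 0.4, 5.4]
finger_gap: 0.214
t 3.65 tip [ 0.6493 -0.2081  0.0038] dir [9.738e-01 2.274e-01 1.000e-04] yaw 13.14 pitch 0.01 F [-0.6  0.4  5.4] M [ 0.12  0.11 -0.  ] gap 0.214 q6 [-0.62  0.77  1.7  -0.    0.67  0.72]
```

```bash
python3 -m crank '[{"grip":1,"offset":[0,0,-20],"angular":[0,0,0]},{"grip":1,"offset":[0,0,-60],"angular":[0,0,0]},{"grip":1,"offset":[0,0,-110],"angular":[0,0,0]},{"grip":1,"offset":[0,0,-120],"angular":[0,0,0]},{"grip":1,"offset":[0,0,-120],"angular":[0,0,0]},{"grip":1,"offset":[0,0,-120],"angular":[0,0,0]}]'
python3 - <<'E'
from h import *; import cv2
spose()
plan([0.400,0.160,0.125],-92.5)
s=vision.snapshot("wrist"); cv2.imwrite("pics/w3.png",s["pixels"][:,:,::-1]); np.savez("w3.npz",**s)
E
```

```text
t: 4.25
tcp_pos: [0.5216, -0.2369, 0.1413]
tool_rot: [0.993, 0.114, -0.001, -0.001]
force: [-0.5, 0.2, -0.9]
finger_gap: 0.212
t 4.25 tip [ 0.6481 -0.2073  0.1218] dir [ 0.9739  0.2271 -0.0018] yaw 13.13 pitch -0.1 F [-0.5  0.2 -0.9] M [ 0.01  0.03 -0.02] gap 0.212 q6 [-0.62  0.58  1.65 -0.    0.92  0.72]
t 4.25 tcp [ 0.5216 -0.2369  0.1413] off [ -28.2 -414.1   17.2] ang [-0.1   0.12 15.63] F [-0.5  0.2 -0.9]
```

View pics/w3.png

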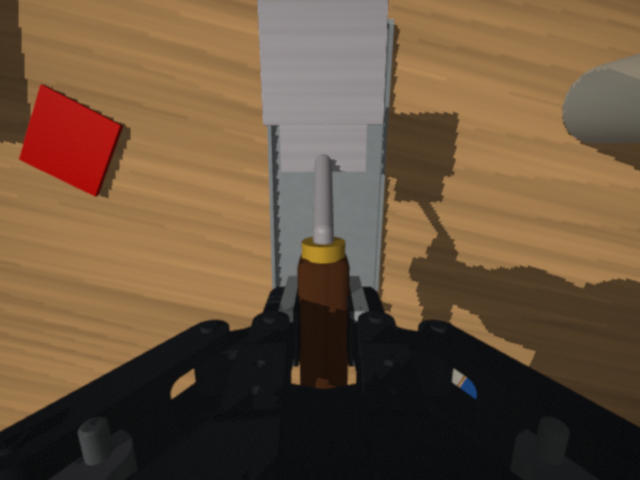

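```bash
python3 - <<'E'
from h import *
s=dict(np.load("w3.npz")); st=manip.sense()
R=Rn.from_quat(st["tool_rot"]); g=st["tcp_pos"]-R.apply([0,0,manip.grip_depth])
zt=g[2]-.038+.0015
for p in [(264,124),(386,123)]:
    X=ray(s,p,zt); print(R.inv().apply(X-g).round(4))
E
python3 -m crank '[{"grip":1,"offset":[-30,-414,17],"angular":[0,0,15.6]},{"grip":1,"offset":[-30,-414,17],"angular":[0,0,15.6]},{"grip":1,"offset":[-30,-414,17],"angular":[0,0,15.6]},{"grip":1,"offset":[-30,-414,17],"angular":[0,0,15.6]},{"grip":1,"offset":[-30,-414,17],"angular":[0,0,15.6]},{"grip":1,"offset":[-30,-414,17],"angular":[0,0,15.6]},{"grip":1,"offset":[-30,-414,17],"angular":[0,0,15.6]},{"grip":1,"offset":[-30,-414,17],"angular":[0,0,15.6]},{"grip":1,"offset":[-30,-414,17],"angular":[0,0,15.6]},{"grip":1,"offset":[-30,-414,17],"angular":[0,0,15.6]}]'
python3 - <<'E'
from h import *; import cv2
spose()
for n in ["wrist","top","scene"]:
    s=vision.snapshot(n); cv2.imwrite(f"pics/{n}4.png",s["pixels"][:,:,::-1]); np.savez(f"{n}4.npz",**s)
a=cv2.imread("pics/top4.png"); cv2.imwrite("pics/t4.png",cv2.resize(a[135:305,195:335],None,fx=3.5,fy=3.5,interpolation=cv2.INTER_CUBIC))
a=cv2.imread("pics/scene4.png"); cv2.imwrite("pics/s4.png",cv2.resize(a[185:345,310:450],None,fx=3.5,fy=3.5,interpolation=cv2.INTER_CUBIC))
E
```

```text
[ 0.0771 -0.026   0.0364]
[0.0775 0.0294 0.0362]
t: 5.3
tcp_pos: [0.3964, 0.1607, 0.1239]
tool_rot: [1.0, -0.019, -0.003, 0.0]
force: [1.0, -0.2, -1.2]
finger_gap: 0.216
t 5.3 tip [0.5262 0.1557 0.1039] dir [ 0.9993 -0.0383 -0.0053] yaw -2.19 pitch -0.31 F [ 1.  -0.2 -1.2] M [0.   0.05 0.  ] gap 0.216 q6 [0.12 0.47 2.01 0.   0.67 1.73]
```

View pics/wrist4.png

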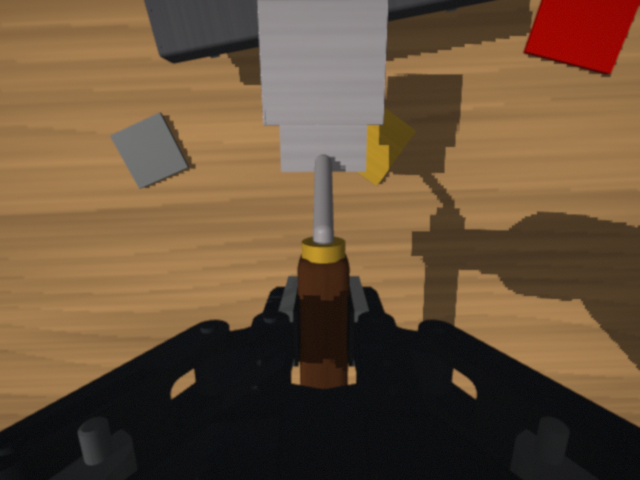

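View pics/t4.png

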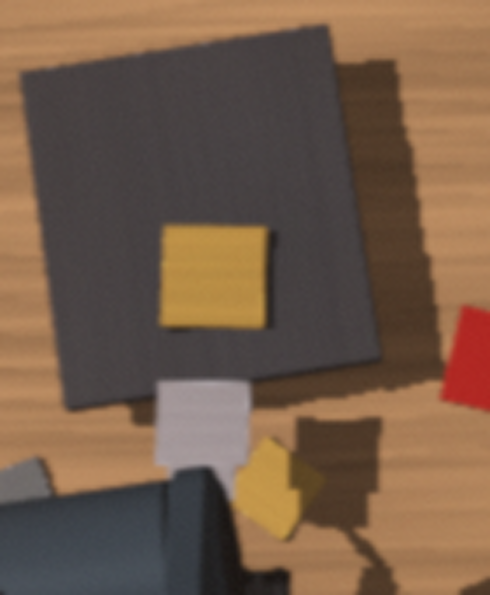

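View pics/s4.png

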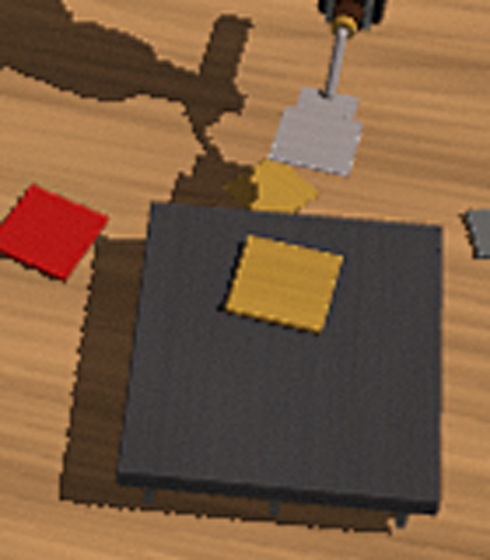

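```bash
python3 - <<'E'
from h import *
T=dict(np.load("top4.npz")); S=dict(np.load("scene4.npz"));W=dict(np.load("wrist4.npz"))
f=3.5
def show(n,s,pts,off,z):
    P=np.array([ray(s,p,z) for p in up(pts,f,off)]); print(n,P.round(4).tolist(),"mean",P.mean(0).round(4), "ang",np.degrees(np.arctan2(*(P[0]-P[1])[[1,0]])).round(1))
show("T tip",T,[(157,380),(249,381)],(195,135),.1054)
show("T die near",T,[(159,328),(267,328)],(195,135),.068)
show("T die far",T,[(162,225),(268,227)],(195,135),.068)
show("T plate near",T,[(67,410),(380,358)],(195,135),.06)
show("S tip",S,[(351,175),(271,158)],(310,185),.1054)
show("S die near",S,[(344,257),(247,235)],(310,185),.068)
show("S die far",S,[(322,332),(226,309)],(310,185),.068)
show("S plate near",S,[(441,228),(152,203)],(310,185),.06)
f=1; show("W plate near",W,[(165,57),(258,38)],(0,0),.06)
E
```

```text
T tip [[0.5261, 0.1804, 0.1054], [0.524, 0.1257, 0.1054]] mean [0.525  0.1531 0.1054] ang 87.8
T die near [[0.5636, 0.1849, 0.068], [0.5617, 0.1182, 0.068]] mean [0.5626 0.1516 0.068 ] ang 88.4
T die far [[0.6285, 0.1827, 0.068], [0.6253, 0.1166, 0.068]] mean [0.6269 0.1497 0.068 ] ang 87.3
T plate near [[0.5151, 0.2435, 0.06], [0.5421, 0.0491, 0.06]] mean [0.5286 0.1463 0.06  ] ang 97.9
S tip [[0.5258, 0.1858, 0.1054], [0.5239, 0.1314, 0.1054]] mean [0.5249 0.1586 0.1054] ang 88.0
S die near [[0.5657, 0.1912, 0.068], [0.5628, 0.1248, 0.068]] mean [0.5642 0.158  0.068 ] ang 87.6
S die far [[0.63, 0.1879, 0.068], [0.6269, 0.1239, 0.068]] mean [0.6284 0.1559 0.068 ] ang 87.2
S plate near [[0.5188, 0.2502, 0.06], [0.5446, 0.0549, 0.06]] mean [0.5317 0.1526 0.06  ] ang 97.5
W plate near [[0.5145, 0.2435, 0.06], [0.5219, 0.1911, 0.06]] mean [0.5182 0.2173 0.06  ] ang 98.0
```

```bash
cat >> h.py <<'E'
def plantip(tip,yaw=-2.4,pitch=-1.5):
    st=manip.sense(); R0=Rn.from_quat(st["tool_rot"])
    a=np.radians(yaw-90); y=np.array([np.cos(a),np.sin(a),0]); z=np.array([0,0,-1.]); x=np.cross(y,z)
    R=Rn.from_matrix(np.c_[x,y,z])*Rn.from_rotvec([0,np.radians(pitch),0])
    p=np.array(tip)-R.apply([.130,0,.038-manip.grip_depth])
    print("off",(R0.inv().apply(p-st["tcp_pos"])*1000).round(1),"ang",(R0.inv()*R).as_rotvec(degrees=True).round(2))
E
python3 - <<'E'
from h import *
spose(); plantip([.550,.1545,.064])
E
```

```text
t 5.45 tip [0.529  0.1526 0.1052] dir [ 0.9991 -0.0433 -0.0017] yaw -2.48 pitch -0.1 F [ 0.3  0.5 -1. ] M [0.03 0.02 0.03] gap 0.211 q6 [ 0.12  0.46  2.01 -0.    0.67  1.73]
off [21.4 -2.6 37.9] ang [ 0.03 -1.4  -0.08]
```

```bash
python3 -m crank '[{"grip":1,"offset":[21,-2,15],"angular":[0,-1.4,0]},{"grip":1,"offset":[21,-2,30],"angular":[0,-1.4,0]},{"grip":1,"offset":[21,-2,37],"angular":[0,-1.4,0]},{"grip":1,"offset":[21,-2,37],"angular":[0,-1.4,0]},{"grip":1,"offset":[21,-2,37],"angular":[0,-1.4,0]}]'
python3 - <<'E'
from h import *; import cv2
spose()
for n in ["top","scene"]:
    s=vision.snapshot(n); cv2.imwrite(f"pics/{n}5.png",s["pixels"][:,:,::-1]); np.savez(f"{n}5.npz",**s)
spose()
a=cv2.imread("pics/top5.png"); cv2.imwrite("pics/t5.png",cv2.resize(a[190:270,230:310],None,fx=7,fy=7,interpolation=cv2.INTER_CUBIC))
a=cv2.imread("pics/scene5.png"); cv2.imwrite("pics/s5.png",cv2.resize(a[200:290,350:450],None,fx=6,fy=6,interpolation=cv2.INTER_CUBIC))
E
```

```text
t: 5.95
tcp_pos: [0.4199, 0.1592, 0.0885]
tool_rot: [1.0, -0.022, -0.013, -0.0]
force: [-0.7, 0.0, -1.7]
finger_gap: 0.213
t 5.95 tip [0.5493 0.1534 0.0658] dir [ 0.9987 -0.0444 -0.0257] yaw -2.55 pitch -1.47 F [-0.7  0.  -1.7] M [0.01 0.01 0.01] gap 0.213 q6 [0.11 0.56 1.97 0.01 0.63 1.72]
t 6.05 tip [0.5497 0.1539 0.0666] dir [ 0.9988 -0.0437 -0.024 ] yaw -2.5 pitch -1.38 F [ 1.2  0.2 -1.2] M [0.04 0.04 0.02] gap 0.219 q6 [0.11 0.56 1.97 0.01 0.63 1.72]
```

View pics/t5.png

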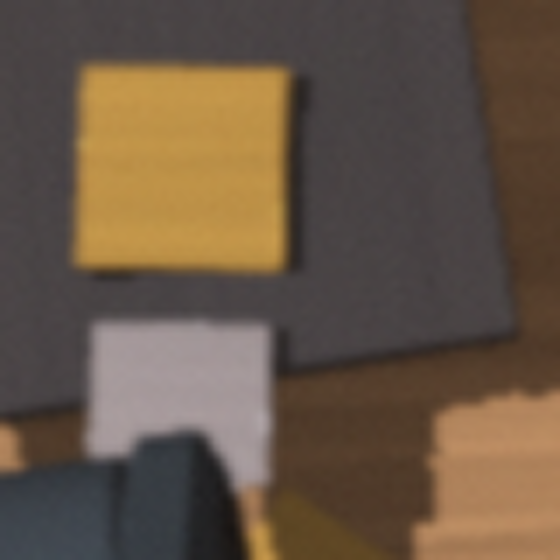

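View pics/s5.png

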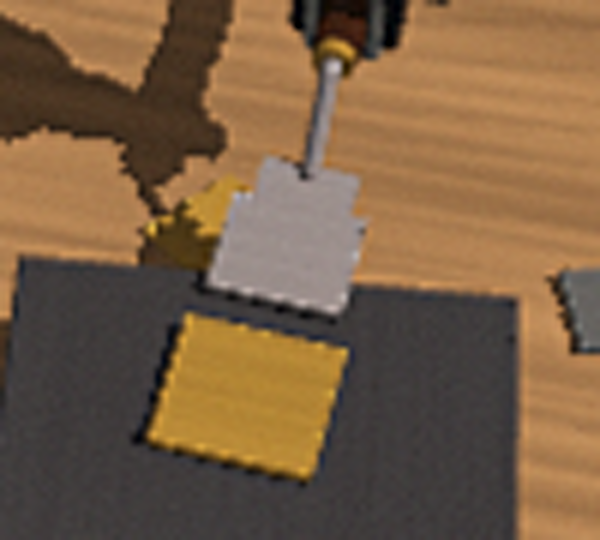

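```bash
python3 -m crank '[{"grip":1,"offset":[0,0,3],"angular":[0,0,0]},{"grip":1,"offset":[0,0,5],"angular":[0,0,0]},{"grip":1,"offset":[0,0,5],"angular":[0,0,0]}]'
python3 -c "
from h import *
spose()"
python3 -m crank '[{"grip":1,"offset":[0,0,1],"angular":[0,0,0]},{"grip":1,"offset":[0,0,1],"angular":[0,0,0]}]'
python3 -c "
from h import *
spose()"
```

```text
t: 6.35
tcp_pos: [0.4201, 0.1599, 0.0835]
tool_rot: [1.0, -0.021, -0.012, -0.0]
force: [-0.3, -0.5, -1.4]
finger_gap: 0.22
t 6.35 tip [0.5495 0.1544 0.061 ] dir [ 0.9988 -0.0428 -0.0246] yaw -2.45 pitch -1.41 F [-0.3 -0.5 -1.4] M [-0.02  0.02  0.  ] gap 0.22 q6 [0.11 0.57 1.98 0.01 0.62 1.72]
t: 6.55
tcp_pos: [0.4202, 0.16, 0.0826]
tool_rot: [1.0, -0.021, -0.012, -0.0]
force: [-0.2, -0.9, 1.5]
finger_gap: 0.214
t 6.55 tip [0.5495 0.1544 0.0602] dir [ 0.9988 -0.0429 -0.0244] yaw -2.46 pitch -1.4 F [-0.2 -0.9  1.5] M [-0.   -0.06  0.05] gap 0.214 q6 [0.11 0.57 1.98 0.01 0.61 1.72]
```

```bash
python3 -m crank '[{"grip":1,"offset":[6,0,-0.1],"angular":[0,0,0]},{"grip":1,"offset":[12,0,-0.3],"angular":[0,0,0]},{"grip":1,"offset":[17,0,-0.4],"angular":[0,0,0]},{"grip":1,"offset":[20,0,-0.5],"angular":[0,0,0]},{"grip":1,"offset":[22.5,0,-0.5],"angular":[0,0,0]},{"grip":1,"offset":[22.5,0,-0.5],"angular":[0,0,0]}]'
python3 - <<'E'
from h import *; import cv2
spose()
for n in ["top","scene"]:
    s=vision.snapshot(n); cv2.imwrite(f"pics/{n}6.png",s["pixels"][:,:,::-1]); np.savez(f"{n}6.npz",**s)
a=cv2.imread("pics/top6.png"); a=cv2.resize(a[190:270,230:310],None,fx=6,fy=6,interpolation=cv2.INTER_CUBIC)
b=cv2.imread("pics/scene6.png"); b=cv2.resize(b[200:280,360:410],None,fx=6,fy=6,interpolation=cv2.INTER_CUBIC)
cv2.imwrite("pics/ts6.png",np.hstack([a,b]))
E
```

```text
t: 7.15
tcp_pos: [0.4435, 0.1589, 0.0825]
tool_rot: [1.0, -0.022, -0.012, -0.0]
force: [0.3, 0.3, -0.2]
finger_gap: 0.216
t 7.15 tip [0.5729 0.1533 0.0602] dir [ 0.9988 -0.0433 -0.0233] yaw -2.48 pitch -1.33 F [ 0.3  0.3 -0.2] M [-0.03 -0.15 -0.05] gap 0.216 q6 [0.1  0.59 1.92 0.01 0.65 1.71]
```

View pics/ts6.png

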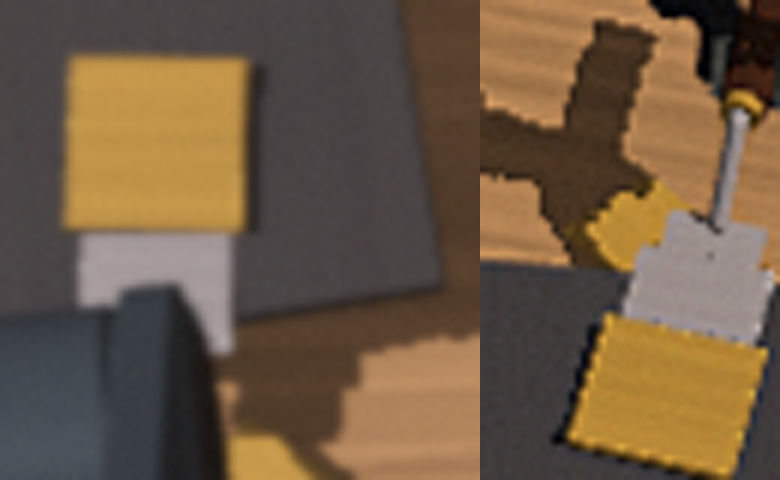

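```bash
cat > arc.py <<'E'
from h import *
al=np.radians(-1.35)
def contact(th,r=1.5):
    t=np.radians(th)
    if th<=18.43: P=np.array([55,0.]); v=np.array([-46-r,3.])
    elif th<=90: P=np.array([64.5,0.]); v=np.array([-55-r,0.])
    else: P=np.array([69.5,0.]); v=np.array([-55-r,5.]); 
    if th>90: v=np.array([-55-r,-5.])
    c,s=np.cos(t),np.sin(t)
    return P+np.array([c*v[0]+s*v[1],-s*v[0]+c*v[1]])
def tip(th,r=1.5): return contact(th,r)-1.5*np.array([-np.sin(al),np.cos(al)])
def rows(ths,cur):
    for th in ths:
        T=tip(th); d=T-np.array(cur)
        print(th,"tip",T.round(1),"off x,z",round(d[0]*np.cos(al)+d[1]*np.sin(al),1),round(d[0]*np.sin(al)-d[1]*np.cos(al),1))
E
python3 -c "
from arc import *
spose()
rows([0,5,10,15,20,25,30,35,40,45],[8,0.1])"
```

```text
t 7.25 tip [0.5729 0.1533 0.0603] dir [ 0.9988 -0.0432 -0.0228] yaw -2.48 pitch -1.31 F [ 1.1 -0.5 -0.1] M [-0.01 -0.19 -0.04] gap 0.214 q6 [0.1  0.59 1.92 0.01 0.65 1.71]
0 tip [7.5 1.5] off x,z -0.6 -1.4
5 tip [7.9 5.6] off x,z -0.2 -5.5
10 tip [8.7 9.7] off x,z 0.5 -9.6
15 tip [ 9.9 13.7] off x,z 1.5 -13.6
20 tip [11.4 17.8] off x,z 3.0 -17.8
25 tip [13.3 22.4] off x,z 4.7 -22.4
30 tip [15.5 26.8] off x,z 6.9 -26.8
35 tip [18.2 30.9] off x,z 9.5 -31.0
40 tip [21.2 34.8] off x,z 12.4 -35.0
45 tip [24.5 38.5] off x,z 15.6 -38.7
```

```bash
python3 -m crank '[{"grip":1,"offset":[0,0,-2.5],"angular":[0,0,0]},{"grip":1,"offset":[0,0,-5.5],"angular":[0,0,0]},{"grip":1,"offset":[0.7,0,-9.6],"angular":[0,0,0]},{"grip":1,"offset":[1.7,0,-13.6],"angular":[0,0,0]},{"grip":1,"offset":[3,0,-17.8],"angular":[0,0,0]},{"grip":1,"offset":[4.8,0,-22.4],"angular":[0,0,0]},{"grip":1,"offset":[7,0,-26.8],"angular":[0,0,0]},{"grip":1,"offset":[7,0,-26.8],"angular":[0,0,0]}]'
python3 - <<'E'
from h import *; import cv2
spose()
for n in ["top","scene"]:
    s=vision.snapshot(n); cv2.imwrite(f"pics/{n}7.png",s["pixels"][:,:,::-1]); np.savez(f"{n}7.npz",**s)
a=cv2.imread("pics/top7.png"); a=cv2.resize(a[190:270,230:290],None,fx=6,fy=6,interpolation=cv2.INTER_CUBIC)
b=cv2.imread("pics/scene7.png"); b=cv2.resize(b[200:280,350:420],None,fx=6,fy=6,interpolation=cv2.INTER_CUBIC)
cv2.imwrite("pics/ts7.png",np.hstack([a,b]))
E
```

```text
t: 8.05
tcp_pos: [0.4512, 0.1586, 0.1098]
tool_rot: [1.0, -0.022, -0.011, -0.0]
force: [-0.4, -0.6, -1.9]
finger_gap: 0.21
t 8.05 tip [0.5806 0.1531 0.0876] dir [ 0.9988 -0.0431 -0.0226] yaw -2.47 pitch -1.3 F [-0.4 -0.6 -1.9] M [-0.02  0.18  0.02] gap 0.21 q6 [0.1  0.54 1.89 0.01 0.73 1.71]
```

View pics/ts7.png

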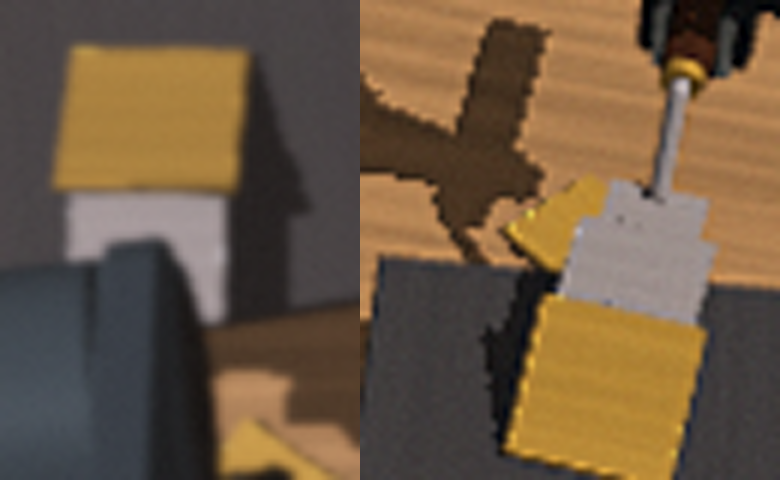

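The die is tilted about 30° on the blade and its far edge has not slipped. Next I'll carry on along the arc.

```bash
python3 -c "
from arc import *
rows([35,40,45,50,55,60,65,70,75,80,85,90,93,96,100],tip(30))"
```

```text
35 tip [18.2 30.9] off x,z 2.5 -4.2
40 tip [21.2 34.8] off x,z 5.5 -8.2
45 tip [24.5 38.5] off x,z 8.7 -11.9
50 tip [28.1 41.8] off x,z 12.3 -15.3
55 tip [32.1 44.8] off x,z 16.1 -18.4
60 tip [36.2 47.4] off x,z 20.2 -21.2
65 tip [40.6 49.7] off x,z 24.5 -23.5
70 tip [45.1 51.6] off x,z 29.0 -25.5
75 tip [49.8 53.1] off x,z 33.7 -27.1
80 tip [54.7 54.1] off x,z 38.5 -28.3
85 tip [59.5 54.8] off x,z 43.3 -29.1
90 tip [64.5 55. ] off x,z 48.3 -29.4
93 tip [67.4 55.2] off x,z 51.2 -29.6
96 tip [70.4 55.2] off x,z 54.2 -29.7
100 tip [74.4 55. ] off x,z 58.1 -29.6
```

```bash
python3 -m crank '[{"grip":1,"offset":[2.5,0,-4.2],"angular":[0,0,0]},{"grip":1,"offset":[5.5,0,-8.2],"angular":[0,0,0]},{"grip":1,"offset":[8.7,0,-11.9],"angular":[0,0,0]},{"grip":1,"offset":[12.3,0,-15.3],"angular":[0,0,0]},{"grip":1,"offset":[16.1,0,-18.4],"angular":[0,0,0]},{"grip":1,"offset":[20.2,0,-21.2],"angular":[0,0,0]},{"grip":1,"offset":[24.5,0,-23.5],"angular":[0,0,0]},{"grip":1,"offset":[29,0,-25.5],"angular":[0,0,0]},{"grip":1,"offset":[29,0,-25.5],"angular":[0,0,0]}]'
python3 - <<'E'
from h import *; import cv2
spose()
for n in ["top","scene"]:
    s=vision.snapshot(n); cv2.imwrite(f"pics/{n}8.png",s["pixels"][:,:,::-1]); np.savez(f"{n}8.npz",**s)
a=cv2.imread("pics/top8.png"); a=cv2.resize(a[180:260,230:290],None,fx=6,fy=6,interpolation=cv2.INTER_CUBIC)
b=cv2.imread("pics/scene8.png"); b=cv2.resize(b[200:280,350:420],None,fx=6,fy=6,interpolation=cv2.INTER_CUBIC)
cv2.imwrite("pics/ts8.png",np.hstack([a,b]))
E
```

```text
t: 9.05
tcp_pos: [0.4815, 0.1573, 0.1343]
tool_rot: [1.0, -0.022, -0.011, -0.0]
force: [-0.1, -0.5, -0.8]
finger_gap: 0.212
t 9.05 tip [0.6109 0.1517 0.1121] dir [ 0.9988 -0.0433 -0.0221] yaw -2.48 pitch -1.27 F [-0.1 -0.5 -0.8] M [0.04 0.03 0.05] gap 0.212 q6 [0.09 0.52 1.8  0.   0.83 1.7 ]
```

View pics/ts8.png

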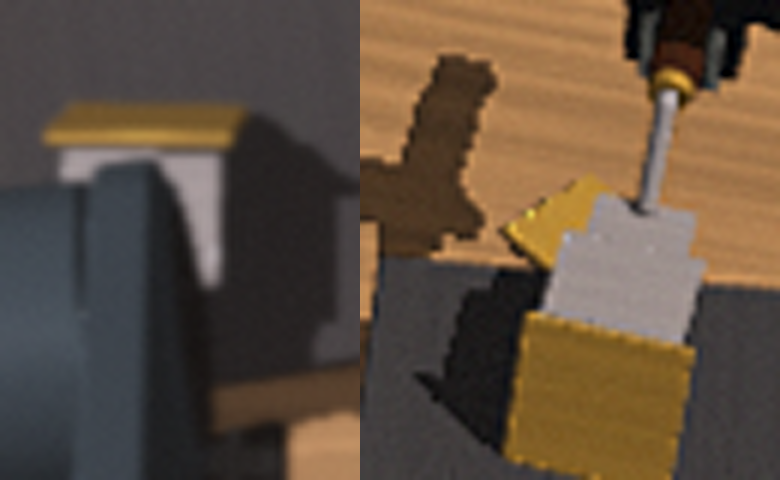

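```bash
python3 -m crank '[{"grip":1,"offset":[4.7,0,-1.6],"angular":[0,0,0]},{"grip":1,"offset":[9.5,0,-2.8],"angular":[0,0,0]},{"grip":1,"offset":[14.3,0,-3.6],"angular":[0,0,0]},{"grip":1,"offset":[17,0,-3.9],"angular":[0,0,0]},{"grip":1,"offset":[19,0,-3.9],"angular":[0,0,0]},{"grip":1,"offset":[20.5,0,-4],"angular":[0,0,0]},{"grip":1,"offset":[22,0,-4.1],"angular":[0,0,0]},{"grip":1,"offset":[23,0,-4.1],"angular":[0,0,0]},{"grip":1,"offset":[24,0,-4.1],"angular":[0,0,0]},{"grip":1,"offset":[25,0,-4.1],"angular":[0,0,0]}]'
python3 - <<'E'
from h import *; import cv2
spose()
for n in ["top","scene"]:
    s=vision.snapshot(n); cv2.imwrite(f"pics/{n}9.png",s["pixels"][:,:,::-1]); np.savez(f"{n}9.npz",**s)
a=cv2.imread("pics/top9.png"); a=cv2.resize(a[160:260,230:290],None,fx=5,fy=5,interpolation=cv2.INTER_CUBIC)
b=cv2.imread("pics/scene9.png"); b=cv2.resize(b[200:300,350:420],None,fx=5,fy=5,interpolation=cv2.INTER_CUBIC)
cv2.imwrite("pics/ts9.png",np.hstack([a,b]))
E
```

```text
t: 10.15
tcp_pos: [0.5053, 0.1562, 0.1375]
tool_rot: [1.0, -0.022, -0.012, -0.0]
force: [-0.3, -0.3, 1.5]
finger_gap: 0.214
t 10.15 tip [0.6347 0.1506 0.1152] dir [ 0.9988 -0.043  -0.0238] yaw -2.46 pitch -1.37 F [-0.3 -0.3  1.5] M [-0.03 -0.25 -0.04] gap 0.214 q6 [0.09 0.54 1.75 0.   0.88 1.7 ]
```

View pics/ts9.png

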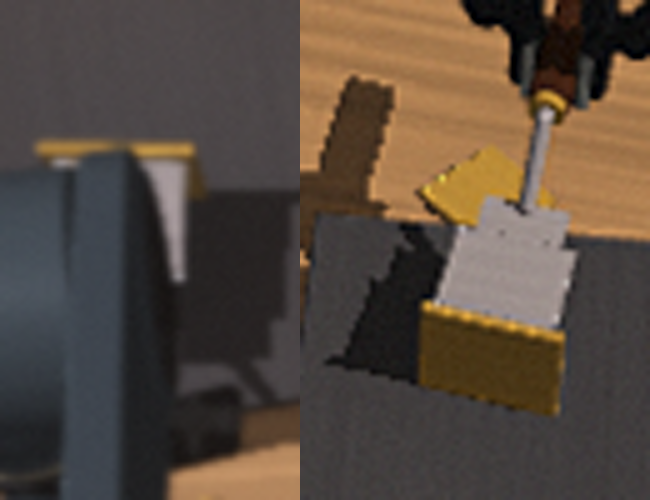

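```bash
python3 -m crank '[{"grip":1,"offset":[0.5,0,-1.2],"angular":[0,0,0]},{"grip":1,"offset":[1.5,0,-1.5],"angular":[0,0,0]},{"grip":1,"offset":[2.5,0,-1.5],"angular":[0,0,0]},{"grip":1,"offset":[3.5,0,-1.5],"angular":[0,0,0]},{"grip":1,"offset":[4.5,0,-1.5],"angular":[0,0,0]},{"grip":1,"offset":[4.5,0,-1.5],"angular":[0,0,0]}]'
python3 - <<'E'
from h import *; import cv2
spose()
for n in ["top","scene"]:
    s=vision.snapshot(n); cv2.imwrite(f"pics/{n}10.png",s["pixels"][:,:,::-1]); np.savez(f"{n}10.npz",**s)
a=cv2.imread("pics/top10.png"); a=cv2.resize(a[140:260,220:300],None,fx=5,fy=5,interpolation=cv2.INTER_CUBIC)
b=cv2.imread("pics/scene10.png"); b=cv2.resize(b[200:320,350:430],None,fx=5,fy=5,interpolation=cv2.INTER_CUBIC)
cv2.imwrite("pics/ts10.png",np.hstack([a,b])[:600])
E
```

```text
t: 10.85
tcp_pos: [0.5097, 0.156, 0.1387]
tool_rot: [1.0, -0.022, -0.012, -0.0]
force: [-0.0, 0.1, -0.0]
finger_gap: 0.211
t 10.85 tip [0.639  0.1504 0.1162] dir [ 0.9988 -0.0432 -0.0246] yaw -2.47 pitch -1.41 F [-0.   0.1 -0. ] M [-0.05 -0.04 -0.01] gap 0.211 q6 [0.09 0.55 1.73 0.   0.89 1.7 ]
```

View pics/ts10.png

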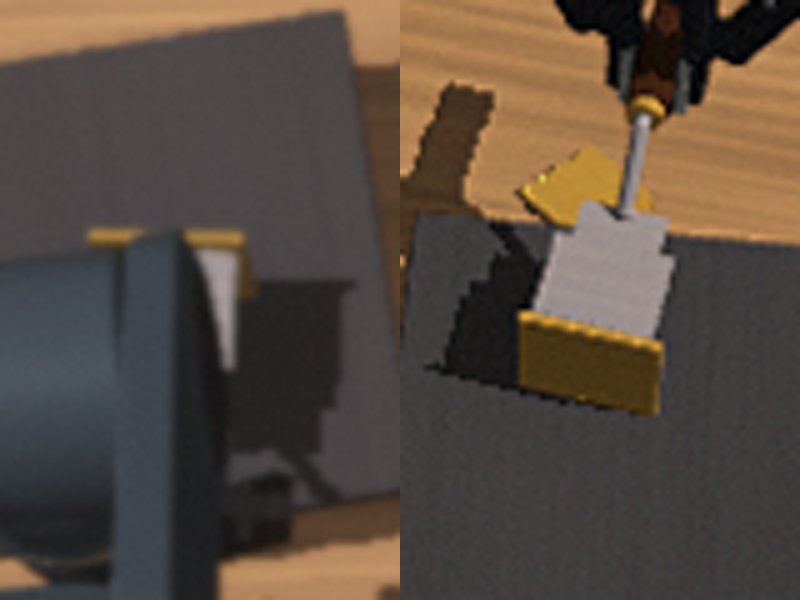

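```bash
python3 -m crank '[{"grip":1,"offset":[1,0,-0.2],"angular":[0,0,0]},{"grip":1,"offset":[2,0,-0.2],"angular":[0,0,0]},{"grip":1,"offset":[3,0,-0.2],"angular":[0,0,0]},{"grip":1,"offset":[4,0,-0.2],"angular":[0,0,0]},{"grip":1,"offset":[5,0,-0.2],"angular":[0,0,0]},{"grip":1,"offset":[6,0,-0.2],"angular":[0,0,0]},{"grip":1,"offset":[6,0,-0.2],"angular":[0,0,0]},{"grip":1,"offset":[6,0,-0.2],"angular":[0,0,0]}]'
python3 - <<'E'
from h import *; import cv2
spose()
for n in ["top","scene"]:
    s=vision.snapshot(n); cv2.imwrite(f"pics/{n}11.png",s["pixels"][:,:,::-1]); np.savez(f"{n}11.npz",**s)
a=cv2.imread("pics/top11.png"); a=cv2.resize(a[140:260,220:300],None,fx=5,fy=5,interpolation=cv2.INTER_CUBIC)
b=cv2.imread("pics/scene11.png"); b=cv2.resize(b[200:320,350:430],None,fx=5,fy=5,interpolation=cv2.INTER_CUBIC)
cv2.imwrite("pics/ts11.png",np.hstack([a,b])[:600])
E
```

```text
t: 11.75
tcp_pos: [0.5155, 0.1557, 0.1388]
tool_rot: [1.0, -0.022, -0.012, -0.0]
force: [-0.1, 0.9, -2.2]
finger_gap: 0.211
t 11.75 tip [0.6449 0.1502 0.1163] dir [ 0.9988 -0.0431 -0.0245] yaw -2.47 pitch -1.4 F [-0.1  0.9 -2.2] M [ 0.03  0.04 -0.03] gap 0.211 q6 [0.08 0.55 1.72 0.   0.89 1.7 ]
```

View pics/ts11.png

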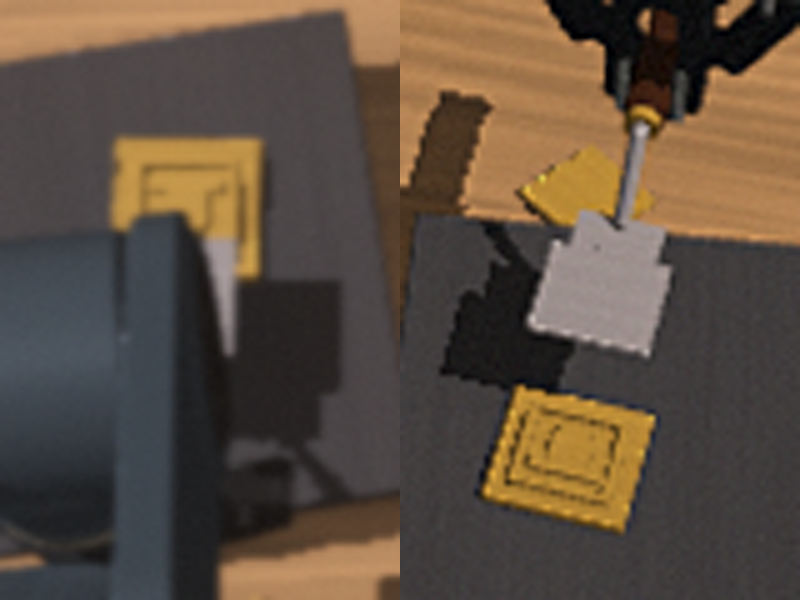

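The die has turned over: the hat design faces up and it lies flat, well inside the plate. Now I'll return the spatula.

```bash
python3 -m crank '[{"grip":1,"offset":[-30,0,-15],"angular":[0,1.4,0]},{"grip":1,"offset":[-60,0,-25],"angular":[0,1.4,0]},{"grip":1,"offset":[-60,0,-25],"angular":[0,1.4,0]}]'
python3 -c "
from h import *
spose(); plan([.5224,-.2375,.150],-76.87)"
```

```text
t: 12.15
tcp_pos: [0.4513, 0.1585, 0.1658]
tool_rot: [1.0, -0.021, -0.003, 0.0]
force: [0.2, -0.5, -1.7]
finger_gap: 0.214
t 12.15 tip [0.581  0.1531 0.1459] dir [ 0.9991 -0.0419 -0.0051] yaw -2.4 pitch -0.29 F [ 0.2 -0.5 -1.7] M [-0.03  0.05 -0.  ] gap 0.214 q6 [0.1  0.44 1.86 0.   0.85 1.72]
t 12.15 tcp [0.4513 0.1585 0.1658] off [ 87.8 392.7  15.6] ang [-1.000e-02  2.900e-01 -1.553e+01] F [ 0.2 -0.5 -1.7]
```

```bash
python3 -m crank '[{"grip":1,"offset":[88,392.5,15],"angular":[0,0.2,-15.5]},{"grip":1,"offset":[88,392.5,15],"angular":[0,0.2,-15.5]},{"grip":1,"offset":[88,392.5,15],"angular":[0,0.2,-15.5]},{"grip":1,"offset":[88,392.5,15],"angular":[0,0.2,-15.5]},{"grip":1,"offset":[88,392.5,15],"angular":[0,0.2,-15.5]},{"grip":1,"offset":[88,392.5,15],"angular":[0,0.2,-15.5]},{"grip":1,"offset":[88,392.5,15],"angular":[0,0.2,-15.5]},{"grip":1,"offset":[88,392.5,15],"angular":[0,0.2,-15.5]},{"grip":1,"offset":[88,392.5,15],"angular":[0,0.2,-15.5]},{"grip":1,"offset":[88,392.5,15],"angular":[0,0.2,-15.5]}]'
python3 -m crank '[{"grip":1,"offset":[0,0,0],"angular":[0,0,0]},{"grip":1,"offset":[0,0,0],"angular":[0,0,0]}]'
python3 - <<'E'
from h import *; import cv2
spose(); plan([.5224,-.2375,.0431],-76.87)
s=vision.snapshot("wrist"); cv2.imwrite("pics/w12.png",s["pixels"][:,:,::-1])
E
```

```text
t: 13.15
tcp_pos: [0.528, -0.2409, 0.15]
tool_rot: [0.994, 0.112, 0.002, 0.001]
force: [-1.2, 0.2, -0.7]
finger_gap: 0.213
t: 13.35
tcp_pos: [0.5266, -0.2354, 0.15]
tool_rot: [0.993, 0.114, 0.001, -0.001]
force: [-0.6, 0.3, -2.1]
finger_gap: 0.211
t 13.35 tip [ 0.6532 -0.2059  0.131 ] dir [0.9739 0.2271 0.0022] yaw 13.13 pitch 0.13 F [-0.6  0.3 -2.1] M [-0.03  0.03 -0.03] gap 0.211 q6 [-0.62  0.57  1.63  0.    0.94  0.72]
t 13.35 tcp [ 0.5266 -0.2354  0.15  ] off [ -4.8   1.2 106.9] ang [-0.08 -0.13 -0.  ] F [-0.6  0.3 -2.1]
```

View pics/w12.png

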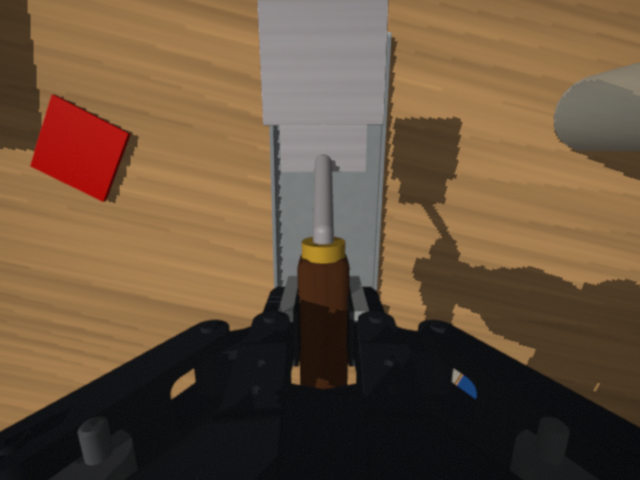

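```bash
python3 -m crank '[{"grip":1,"offset":[-4.8,1.2,40],"angular":[0,0,0]},{"grip":1,"offset":[-4.8,1.2,75],"angular":[0,0,0]},{"grip":1,"offset":[-4.8,1.2,105],"angular":[0,0,0]},{"grip":1,"offset":[-4.8,1.2,107],"angular":[0,0,0]},{"grip":1,"offset":[-4.8,1.2,107],"angular":[0,0,0]},{"grip":1,"offset":[-4.8,1.2,107],"angular":[0,0,0]}]'
python3 -c "
from h import *
spose(); plan([.5224,-.2375,.0235],-76.87)"
```

```text
t: 14.0
tcp_pos: [0.5244, -0.2399, 0.0449]
tool_rot: [0.993, 0.114, 0.003, 0.001]
force: [-0.2, -1.1, -1.0]
finger_gap: 0.213
t 14.0 tip [ 0.6512 -0.2105  0.0263] dir [0.974  0.2265 0.0054] yaw 13.09 pitch 0.31 F [-0.2 -1.1 -1. ] M [ 0.01  0.1  -0.02] gap 0.213 q6 [-0.62  0.73  1.69  0.    0.71  0.72]
t 14.0 tcp [ 0.5244 -0.2399  0.0449] off [-1.5 -2.8 21.4] ang [ 0.15 -0.31 -0.04] F [-0.2 -1.1 -1. ]
```

```bash
python3 -m crank '[{"grip":1,"offset":[0,0,0],"angular":[0,0,0]},{"grip":1,"offset":[0,0,0],"angular":[0,0,0]},{"grip":1,"offset":[0,0,0],"angular":[0,0,0]}]'
python3 - <<'E'
from h import *; import cv2
plan([.5224,-.2375,.0235],-76.87)
s=vision.snapshot("wrist"); cv2.imwrite("pics/w13.png",s["pixels"][:,:,::-1])
plan([.5224,-.2375,.0235],-76.87)
E
```

```text
t: 14.3
tcp_pos: [0.5237, -0.2402, 0.0443]
tool_rot: [0.994, 0.113, 0.002, 0.001]
force: [0.2, -0.5, -1.1]
finger_gap: 0.213
t 14.3 tcp [ 0.5237 -0.2402  0.0443] off [-0.8 -2.9 20.8] ang [ 0.11 -0.27 -0.1 ] F [ 0.2 -0.5 -1.1]
t 14.35 tcp [ 0.5235 -0.2401  0.044 ] off [-0.6 -2.8 20.5] ang [ 0.09 -0.25 -0.1 ] F [ 0.6 -0.4 -0.8]
```

View pics/w13.png

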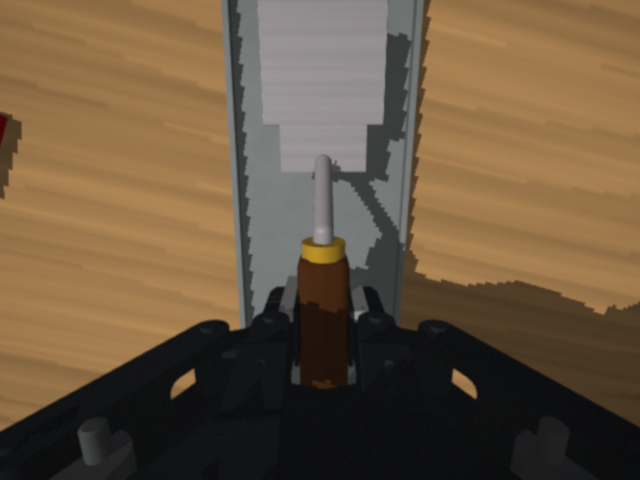

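```bash
python3 -m crank '[{"grip":1,"offset":[-0.5,-2.5,5],"angular":[0,-0.2,0]},{"grip":1,"offset":[-0.5,-2.5,10],"angular":[0,-0.2,0]},{"grip":1,"offset":[-0.5,-2.5,15],"angular":[0,-0.2,0]},{"grip":1,"offset":[-0.5,-2.5,18.5],"angular":[0,-0.2,0]},{"grip":1,"offset":[-0.5,-2.5,20],"angular":[0,-0.2,0]},{"grip":1,"offset":[-0.5,-2.5,20],"angular":[0,-0.2,0]}]'
python3 - <<'E'
from h import *; import cv2
plan([.5224,-.2375,.0231],-76.87)
E
```

```text
t: 14.95
tcp_pos: [0.5221, -0.2374, 0.0232]
tool_rot: [0.994, 0.113, -0.0, 0.0]
force: [-0.5, 0.1, -0.3]
finger_gap: 0.212
t 14.95 tcp [ 0.5221 -0.2374  0.0232] off [0.3 0.1 0.1] ang [ 0.01  0.02 -0.1 ] F [-0.5  0.1 -0.3]
```

```bash
python3 -m crank '[{"grip":1,"offset":[0,0,0.4],"angular":[0,0,0]},{"grip":0.7,"offset":[0,0,0.4],"angular":[0,0,0]},{"grip":0.3,"offset":[0,0,0.4],"angular":[0,0,0]},{"grip":0,"offset":[0,0,0.4],"angular":[0,0,0]},{"grip":0,"offset":[0,0,0.4],"angular":[0,0,0]},{"grip":0,"offset":[0,0,0.4],"angular":[0,0,0]},{"grip":0,"offset":[0,0,0.4],"angular":[0,0,0]}]'
python3 -m crank '[{"grip":0,"offset":[0,0,-20],"angular":[0,0,0]},{"grip":0,"offset":[0,0,-60],"angular":[0,0,0]},{"grip":0,"offset":[0,0,-110],"angular":[0,0,0]},{"grip":0,"offset":[0,0,-160],"angular":[0,0,0]},{"grip":0,"offset":[0,0,-177],"angular":[0,0,0]},{"grip":0,"offset":[0,0,-177],"angular":[0,0,0]}]'
python3 - <<'E'
from h import *; import cv2
for n in ["wrist","top","scene"]:
    s=vision.snapshot(n); cv2.imwrite(f"pics/{n}14.png",s["pixels"][:,:,::-1]); np.savez(f"{n}14.npz",**s)
a=cv2.imread("pics/scene14.png"); cv2.imwrite("pics/s14.png",cv2.resize(a[150:350,130:530],None,fx=2,fy=2,interpolation=cv2.INTER_CUBIC))
E
```

```text
t: 15.65
tcp_pos: [0.5223, -0.2375, 0.0229]
tool_rot: [0.994, 0.113, 0.0, 0.0]
force: [1.0, 0.1, -0.4]
finger_gap: 1.002
t: 16.25
tcp_pos: [0.5241, -0.2386, 0.2036]
tool_rot: [0.994, 0.114, 0.003, 0.003]
force: [0.0, -0.1, 0.2]
finger_gap: 1.002
```

View pics/wrist14.png

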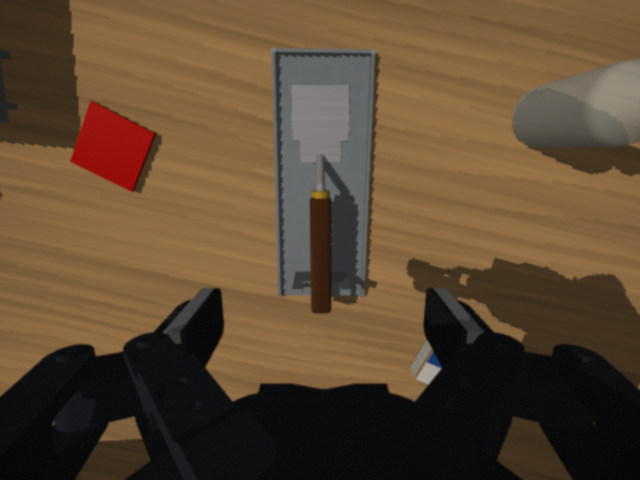

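View pics/s14.png

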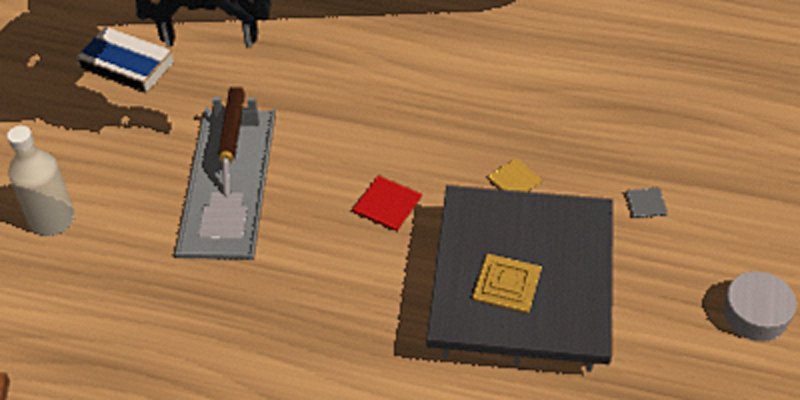

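View pics/top14.png

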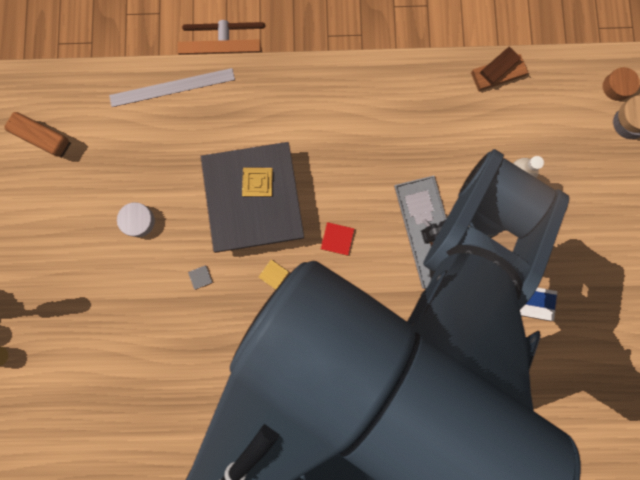

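All good: the die lies design up inside the plate (top view, 257,182). The spatula is in its rest, with the blade in the tray and the handle in the notch. The bystanders haven't moved.

```bash
python3 -m crank '[{"grip":0,"offset":[0,0,0],"angular":[0,0,0]},{"grip":0,"offset":[0,0,0],"angular":[0,0,0]}]'; python3 -c "
from station import manip
print(manip.sign_off())"
```

```text
t: 16.6
tcp_pos: [0.5214, -0.2369, 0.1981]
tool_rot: [0.994, 0.113, -0.001, -0.001]
force: [0.4, 0.6, -0.4]
finger_gap: 1.003
the job is handed in; nothing more can be done
None
```

The die is turned over and lies flat on the iron plate with its hat design facing up, and the spatula is back in its rest. I slid the blade under the die's near edge, levered it up about its far edge until it tipped over, then returned the spatula to where I picked it up. The job was handed in at about 16.6 s.

- **Die:** the last pictures show it well inside the plate's edges. It tipped over freely from just past upright; the gripper and arm stayed clear of it throughout.
- **Spatula:** the last pictures show the blade in the tray and the handle in the notch, with the gripper open and clear above.
- **Matchbox, bottle and tin:** by eye they look to be where they started; the arm partly hid the bottle and matchbox in the last top view.
- **Forces:** the wrist readings I took stayed at or below about 5 N.
- **Disagreement:** the top and scene cameras differed by about 6–7 mm sideways. I set the blade by its position relative to the die within the same image, and by the light contact force on the plate.

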